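# Clip a microscope eyepiece into its holder and tug-test it

### The job

Stand the loose microscope eyepiece, barrel down, in the grey holder and push it straight down until it is fully home and both orange clips have snapped over its flange. Then tug it straight up against the clips with a steady pull of about 10 N for a second to confirm that they retain it, never pushing or pulling harder than 25 N. Let go, leaving it clipped in, fully home and upright, and leave the jars and the slide box alone.

Things in the scene. Friction and masses are not known exactly. Their poses are not given: they have to be found in the camera images.
- eyepiece_mid (a point): Loose black eyepiece, round, 70 mm tall, 55 to 110 g, upright. From the foot: steel barrel 23 mm across, 26 mm long, foot tapered to 19 mm over 3 mm; flange 44 mm across at 26 to 32 mm, lower edge bevelled 3 mm; ribbed grip 32 mm across at 32 to 70 mm, white ring on top. Take it by the grip. The point: on its axis half-way up, 35 mm above the foot; z up the axis.
- seat (a point): Middle of the mouth of the holder's hole, on the block's top face, 34 mm above the bench. Hole 26 mm wide, straight down, mouth bevelled 2 mm. z up; y along the line through the two clips. Fully home, the flange rests on the block's face and eyepiece_mid is 9 mm above this point. A clipped eyepiece has 2 mm of free play upwards, then the clips stop it rigidly.
- holder: Grey plastic block fixed to the bench, 90 (x) x 110 (y) x 34 mm high, two orange clips on top at +y and -y, 20 mm high, 16 mm wide, with black guides behind, 28 mm wide, out to 53 mm from the middle. Origin: middle of its underside. Fingers that close along the holder's x have free room beside a seated grip; closing along y they would meet the clips.
- clip_left (a joint): Orange clip at the holder's +y: its outward travel, m. 0 = sprung in (at rest, and after snapping over the flange), 0.0035 = just clears the flange, 0.006 = stop. Spring 0.9 N plus 0.15 N per mm. Its nose, 8 to 11 mm above the block, reaches to 18.5 mm from the axis; the flange, going down, spreads its sloped top. Pushing through both clips takes about 6 to 15 N.
- clip_right (a joint): The same on the holder's -y side, growing outwards along -y.
- eyepiece: The whole eyepiece; the origin is the middle of the barrel's foot, z up.
- jar_white_mid (a point): Clear specimen jar with a white cap, loose, about 48 mm across and 58 mm tall; the point is its middle. To be left alone.
- jar_blue_mid (a point): The same with a blue cap. To be left alone.
- slide_box_mid (a point): Blue slide box, loose, 85 x 35 x 28 mm; the point is its middle. To be left alone.

How it is judged:
On the way, in this order (a step that is already met when the one before it is completed fails the run):
1. the eyepiece is pushed fully home (within 1 mm) and both clips have snapped over its flange (z of eyepiece_mid in the frame of seat below 0.01 m and horizontal distance between eyepiece_mid and seat below 0.004 m and angle between eyepiece_mid's own z axis and vertical below 0.08 rad and value of joint each of clip_left, clip_right below 0.001 m), for 0.1 s.
2. the eyepiece is tugged straight up against the clips with 7 to 13 N, steadily for 0.5 s (z of eyepiece_mid in the frame of seat between 0.0103 and 0.013 m and angle between eyepiece_mid's own z axis and vertical below 0.12 rad and contact force between eyepiece and holder between 7 and 13 N), for 0.5 s.
At the end, for the whole second after the job is handed in: The eyepiece stands in the holder, let go and at rest, fully home (its flange within 1 mm of the block's face), within 4 mm of the hole's axis, upright within 0.08 rad, with both clips sprung in over the flange (within 1 mm) (all of step 1 and linear speed of eyepiece below 0.01 m/s); the robot touches nothing.
It fails at once if the eyepiece is pushed or pulled against the holder with more than 25 N (contact force between eyepiece and holder above 25 N).
It fails at once if the white-capped jar is moved by more than 15 mm (distance of jar_white_mid from where it was at the start of the episode above 0.015 m).
It fails at once if the blue-capped jar is moved by more than 15 mm (distance of jar_blue_mid from where it was at the start of the episode above 0.015 m).
It fails at once if the slide box is moved by more than 15 mm (distance of slide_box_mid from where it was at the start of the episode above 0.015 m).
It also fails if it takes over 64 s, if anything falls off the work surface, if the arm or the gripper's body presses on something with over 40 N, if the wrist force passes 120 N, or if a joint passes its speed limit or range.

### The arm

A 7-joint arm with a two-finger parallel gripper is mounted at the origin on the work surface. World frame = base frame: x ahead of the robot, y to its left, z up, the work surface at z = 0. Lengths are in m, angles in rad, forces in N, time in s.
With the tool pointing down it reaches from about 0.4 to 0.875 m from the base axis. Payload 6.5 kg.
Tool frame: the origin (TCP) lies on the mounting face of the last link; the fingertips stand 166 mm ahead of it and the grasp point (between the pads) lies 147 mm ahead of it (manip.tcp_to_grasp is the distance from the TCP to the grasp point, in m); z points along the fingers, y is the line along which they close (so a half turn about z gives the same grasp; the last joint's range is limited). The gripper opens to 88 mm and grips with 3 to 60 N. Pads are 18 mm wide; open, the fingers measure 123 mm over their backs; the gripper's body (75 mm by 187 mm) begins 45 mm behind the grasp point.
Start: joints at [-1.285, 0.536, -0.004, 1.538, 0.003, 1.067, -0.071], TCP at [0.224, 0.61, 0.405] pointing down, gripper open.
Joint ranges: [-2.7, 2.7], [-0.37, 2.16], [-1.27, 1.26], [0.24, 2.4], [-1.31, 4.45], [0.19, 1.91], [-2.76, 2.76]. Speed limits (rad/s): [2.39, 2.39, 3.14, 3.14, 3.14, 3.14, 3.14].

### API

Orientations are given as [roll, pitch, yaw] about the fixed x, y, z axes, in that order (R = Rz(yaw) Ry(pitch) Rx(roll)).
In Python, from bench import manip gives the robot as it stands.
- The arm moves only by the tool move_arm, never from a script. Its argument "commands" is a list of rows, each an object of numbers: "jaw": the opening, from 0 (shut) to 1 (fully open); "tx", "ty", "tz": the shift along the world's x, y, z in m; "rx", "ry", "rz": the turn, a rotation vector about the world's x, y, z in rad. A call has 1 to 12 rows; each row is the pose to reach, as a shift and turn from the pose commanded when the call began; what a row does not reach only later rows make up. A row lasts 1/12 s, in which the tool goes at most 41.7 mm and 7.16 degrees, less where a joint would pass 70% of its speed; a pose out of reach is approached as far as the arm can. A call with a gripper value outside its range is refused whole. The fingers move at their own pace and stop on an object; "force" is the grip in N (left out, the last holds). Time passes only in rows, so rows that repeat a pose let the fingers close. It gives the time, the measured TCP pose, the force, the opening and the grip force at its end, in the units of the state.
- manip.sense(): the state, without advancing time (a new reading comes with each control period).
- manip.camera(name): name is "side" or "top"; returns a dict with "frame" (384x512x3 uint8, red, green, blue), "z_map" (384x512 float32, m along the optical axis (not along the pixel's ray), 0 where there is no reading), "fx", "fy", "cx", "cy" (pixels), "dist" ([k1, k2, p1, p2, k3] as OpenCV has them; the pictures are not rectified), "extrinsics" (4x4, takes a point from camera to world coordinates). Camera axes: x right, y down, z forward; pixel columns grow to the right and rows downward; lengths in m; the calibration is good to about 2 mm. A picture is of the moment at which its call begins.
- manip.job_done(): hands the job in; it is judged then, once.
The state is a dict: "t": time; "joint_positions": joint angles; "qd": joint speeds; "effort": joint torques, N m; "ee_pos": TCP position; "eef_rot": TCP orientation; "force": force on the tool from outside, world axes, zero at the start; "wrist_torque": the same for the moment, N m; "finger_gap": opening from 0.0 (shut) to 1.0 (fully open); "finger_force": force on a finger pad.
Only numpy, scipy, OpenCV 4.12 (cv2) and the standard library are available. Lean on these libraries where they do the work, as an engineer would, in place of code of your own. Each camera call takes 0.05 s, during which the arm holds its last target. There are 200 camera calls.

## Working session

There is one attempt and no reset: what is moved stays moved. The work goes in short steps, Python scripts to look and compute and a tool call to move; the robot and the scene stay as the last step left them, time stands still between calls to the robot, and variables do not carry over. Pictures are saved under pics/ and viewed, at most 10 in all, crops included, and the job is handed in when it is done.

Besides the shell and the picture viewer there is one more tool, called after "Emit:" as name(argument=value, ...), one argument or row to a line, values as JSON. move_arm: Moves the arm, as the interface text tells. Its arguments: {"type":"object","properties":{"commands":{"type":"array","items":{"type":"object","properties":{"jaw":{"type":"number"},"tx":{"type":"number"},"ty":{"type":"number"},"tz":{"type":"number"},"rx":{"type":"number"},"ry":{"type":"number"},"rz":{"type":"number"}}}},"force":{"type":"number"}},"required":["commands"]}

```bash
mkdir -p pics; cat > h.py <<'E'
import numpy as np, cv2
from bench import manip
def cloud(c):
    h,w=c["z_map"].shape
    u,v=np.meshgrid(np.arange(w),np.arange(h))
    K=np.array([[c["fx"],0,c["cx"]],[0,c["fy"],c["cy"]],[0,0,1]])
    n=cv2.undistortPoints(np.stack([u,v],-1).reshape(-1,1,2).astype(np.float64),K,np.array(c["dist"],float)).reshape(h,w,2)
    z=c["z_map"]; P=np.dstack([n[...,0]*z,n[...,1]*z,z,np.ones_like(z)])
    return (P@np.array(c["extrinsics"]).T)[...,:3]
E
python3 - <<'E'
from h import *
s=manip.sense(); print({k:np.round(v,3) for k,v in s.items()})
for n in("top","side"):
    c=manip.camera(n); cv2.imwrite(f"pics/{n}0.png",c["frame"][...,::-1]); np.savez(n+"0.npz",f=c["frame"],P=cloud(c),z=c["z_map"]); print(np.round(c["extrinsics"],3))
E
```

```text
{'t': np.float64(0.0), 'joint_positions': array([-1.285,  0.537, -0.004,  1.539,  0.003,  1.067, -0.071]), 'qd': array([-0.001,  0.001,  0.001, -0.   , -0.002,  0.001,  0.001]), 'effort': array([ 0.0000e+00, -5.7099e+01,  9.9100e-01, -2.5160e+01, -5.6000e-02,
        1.8000e-02,  0.0000e+00]), 'ee_pos': array([0.224, 0.61 , 0.404]), 'eef_rot': array([-3.14,  0.  ,  2.79]), 'force': array([0.385, 0.07 , 0.439]), 'wrist_torque': array([-0.   , -0.033,  0.006]), 'finger_force': np.float64(0.0), 'finger_gap': np.float64(0.999)}
[[ 0.01  -0.982  0.19   0.433]
 [-1.    -0.011 -0.008 -0.017]
 [ 0.01  -0.189 -0.982  0.789]
 [ 0.     0.     0.     1.   ]]
[[ 0.756 -0.432  0.492  0.216]
 [-0.655 -0.474  0.589 -0.446]
 [-0.021 -0.767 -0.641  0.568]
 [ 0.     0.     0.     1.   ]]
```

View pics/top0.png

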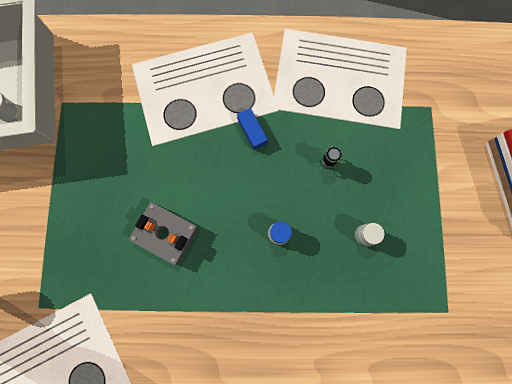

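View pics/side0.png

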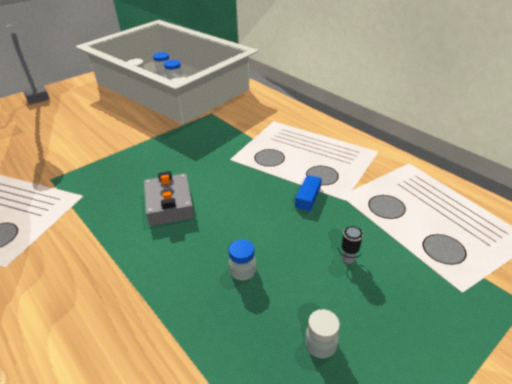

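The top view shows the eyepiece at about (333,155), the holder at (165,234) with orange clips at (149,226) and (173,239), the jars at (280,233) and (370,234), and the slide box at (252,129). The side view shows the eyepiece upright at (351,243).

```bash
python3 - <<'E'
from h import *
for n,box,hb in(("top",(318,142,350,172),(125,195,205,270)),("side",(335,222,370,268),(135,165,200,225))):
    d=np.load(n+"0.npz");P=d["P"];f=d["f"]
    def sub(b): x0,y0,x1,y1=b; return P[y0:y1,x0:x1].reshape(-1,3),f[y0:y1,x0:x1].reshape(-1,3).astype(int)
    p,c=sub(box)
    for lo,hi in((.064,.076),(.036,.064),(.015,.036)):
        q=p[(p[:,2]>lo)&(p[:,2]<hi)]
        print(n,"eye",lo,len(q),q.mean(0).round(4) if len(q) else"",(q.min(0).round(4),q.max(0).round(4)) if len(q) else "")
        if lo==.064 and len(q)>4: print("circle",cv2.minEnclosingCircle(q[:,:2].astype(np.float32)))
    p,c=sub(hb)
    m=(c[:,0]>150)&(c[:,1]<130)&(c[:,2]<90)&(p[:,2]>.025)
    q=p[m]; k=cv2.kmeans(q[:,:2].astype(np.float32),2,None,(3,50,1e-4),5,cv2.KMEANS_PP_CENTERS)[2]
    dd=k[0]-k[1]; print(n,"clips",k,len(q),"mid",k.mean(0),"ang",np.arctan2(dd[1],dd[0]),np.linalg.norm(dd), q[:,2].max())
    q=p[(p[:,2]>.028)&(p[:,2]<.040)]
    print("block",len(q),q.mean(0),cv2.minAreaRect(q[:,:2].astype(np.float32)))
E
```

```text
top eye 0.064 204 [ 0.65   -0.1811  0.0698] (array([ 0.6341, -0.1977,  0.0643]), array([ 0.6672, -0.1652,  0.0729]))
circle ((0.6505330801010132, -0.18176592886447906), 0.01693795621395111)
top eye 0.036 69 [ 0.6405 -0.1732  0.0512] (array([ 0.634 , -0.1902,  0.0364]), array([ 0.6561, -0.165 ,  0.0639]))
top eye 0.015 19 [ 0.6381 -0.1724  0.0293] (array([ 0.6293, -0.1887,  0.0155]), array([ 0.6504, -0.1595,  0.0354]))
top clips [[0.47727343 0.14449397]
 [0.5009942  0.1915599 ]] 72 mid [0.48913383 0.16802692] ang -2.037631 0.052705567 0.05563112822829952
block 1946 [0.48790395 0.16695915 0.0332214 ] ((0.4886648952960968, 0.16754315793514252), (0.11108716577291489, 0.09069225937128067), 63.1464729309082)
side eye 0.064 254 [ 0.6466 -0.1824  0.0707] (array([ 0.6327, -0.1975,  0.0641]), array([ 0.6663, -0.1643,  0.0742]))
circle ((0.6490689516067505, -0.18133574724197388), 0.017373889684677124)
side eye 0.036 209 [ 0.6387 -0.1872  0.0506] (array([ 0.6324, -0.1971,  0.036 ]), array([ 0.6565, -0.168 ,  0.0637]))
side eye 0.015 89 [ 0.6395 -0.1869  0.0271] (array([ 0.6271, -0.2016,  0.0155]), array([ 0.6575, -0.1677,  0.036 ]))
side clips [[0.4738427  0.14232868]
 [0.49825913 0.19045761]] 108 mid [0.4860509  0.16639315] ang -2.040277 0.053968098 0.05674403103729053
block 1323 [0.4847721  0.16273282 0.0347793 ] ((0.48783940076828003, 0.16784131526947021), (0.11528506875038147, 0.08934137225151062), 63.018157958984375)
```

Emit:
move_arm(
  commands=[
    {"tx":0.035,"ty":-0.066,"tz":-0.01,"rz":-0.11,"jaw":1},
    {"tx":0.07,"ty":-0.132,"tz":-0.02,"rz":-0.22},
    {"tx":0.105,"ty":-0.198,"tz":-0.03,"rz":-0.33},
    {"tx":0.14,"ty":-0.264,"tz":-0.04,"rz":-0.44},
    {"tx":0.175,"ty":-0.33,"tz":-0.05,"rz":-0.55},
    {"tx":0.213,"ty":-0.396,"tz":-0.06,"rz":-0.66},
    {"tx":0.213,"ty":-0.396,"tz":-0.06,"rz":-0.77},
    {"tx":0.213,"ty":-0.396,"tz":-0.06,"rz":-0.845},
    {"tx":0.213,"ty":-0.396,"tz":-0.06,"rz":-0.845},
    {"tx":0.213,"ty":-0.396,"tz":-0.06,"rz":-0.845},
    {"tx":0.213,"ty":-0.396,"tz":-0.06,"rz":-0.845},
    {"tx":0.213,"ty":-0.396,"tz":-0.06,"rz":-0.845},
  ],
)

```text
schema error: expected keys jaw, tx, ty, tz, rx, ry, rz
```

Emit:
move_arm(
  commands=[
    {"tx":0.035,"ty":-0.066,"tz":-0.01,"rx":0,"ry":0,"rz":-0.11,"jaw":1},
    {"tx":0.07,"ty":-0.132,"tz":-0.02,"rx":0,"ry":0,"rz":-0.22,"jaw":1},
    {"tx":0.105,"ty":-0.198,"tz":-0.03,"rx":0,"ry":0,"rz":-0.33,"jaw":1},
    {"tx":0.14,"ty":-0.264,"tz":-0.04,"rx":0,"ry":0,"rz":-0.44,"jaw":1},
    {"tx":0.175,"ty":-0.33,"tz":-0.05,"rx":0,"ry":0,"rz":-0.55,"jaw":1},
    {"tx":0.213,"ty":-0.396,"tz":-0.06,"rx":0,"ry":0,"rz":-0.66,"jaw":1},
    {"tx":0.213,"ty":-0.396,"tz":-0.06,"rx":0,"ry":0,"rz":-0.77,"jaw":1},
    {"tx":0.213,"ty":-0.396,"tz":-0.06,"rx":0,"ry":0,"rz":-0.845,"jaw":1},
    {"tx":0.213,"ty":-0.396,"tz":-0.06,"rx":0,"ry":0,"rz":-0.845,"jaw":1},
    {"tx":0.213,"ty":-0.396,"tz":-0.06,"rx":0,"ry":0,"rz":-0.845,"jaw":1},
    {"tx":0.213,"ty":-0.396,"tz":-0.06,"rx":0,"ry":0,"rz":-0.845,"jaw":1},
    {"tx":0.213,"ty":-0.396,"tz":-0.06,"rx":0,"ry":0,"rz":-0.845,"jaw":1},
  ],
)

```text
t: 1.1
ee_pos: [0.4396, 0.2068, 0.3441]
eef_rot: [-3.141, 0.004, 1.934]
force: [0.3, -0.6, 0.0]
finger_gap: 1.001
finger_force: 0.0
```

Emit:
move_arm(
  commands=[
    {"tx":0.018,"ty":-0.032,"tz":0,"rx":0,"ry":0,"rz":-0.1,"jaw":1},
    {"tx":0.036,"ty":-0.066,"tz":0,"rx":0,"ry":0,"rz":-0.2,"jaw":1},
    {"tx":0.054,"ty":-0.1,"tz":-0.01,"rx":0,"ry":0,"rz":-0.3,"jaw":1},
    {"tx":0.072,"ty":-0.134,"tz":-0.01,"rx":0,"ry":0,"rz":-0.4,"jaw":1},
    {"tx":0.09,"ty":-0.168,"tz":-0.02,"rx":0,"ry":0,"rz":-0.5,"jaw":1},
    {"tx":0.108,"ty":-0.202,"tz":-0.02,"rx":0,"ry":0,"rz":-0.6,"jaw":1},
    {"tx":0.126,"ty":-0.236,"tz":-0.03,"rx":0,"ry":0,"rz":-0.7,"jaw":1},
    {"tx":0.144,"ty":-0.27,"tz":-0.03,"rx":0,"ry":0,"rz":-0.8,"jaw":1},
    {"tx":0.162,"ty":-0.304,"tz":-0.04,"rx":0,"ry":0,"rz":-0.844,"jaw":1},
    {"tx":0.18,"ty":-0.338,"tz":-0.04,"rx":0,"ry":0,"rz":-0.844,"jaw":1},
    {"tx":0.2,"ty":-0.37,"tz":-0.054,"rx":0,"ry":0,"rz":-0.844,"jaw":1},
    {"tx":0.211,"ty":-0.388,"tz":-0.054,"rx":0,"ry":0,"rz":-0.844,"jaw":1},
  ],
)

```text
t: 2.1
ee_pos: [0.6481, -0.1776, 0.2885]
eef_rot: [-3.14, 0.003, 1.098]
force: [-0.7, 0.7, -0.8]
finger_gap: 1.001
finger_force: 0.0
```

Emit:
move_arm(
  commands=[
    {"tx":0,"ty":0,"tz":0,"rx":0,"ry":0,"rz":0,"jaw":1},
    {"tx":0,"ty":0,"tz":0,"rx":0,"ry":0,"rz":0,"jaw":1},
    {"tx":0,"ty":0,"tz":0,"rx":0,"ry":0,"rz":0,"jaw":1},
    {"tx":0,"ty":0,"tz":0,"rx":0,"ry":0,"rz":0,"jaw":1},
  ],
)

```text
t: 2.43
ee_pos: [0.6478, -0.1719, 0.2906]
eef_rot: [-3.141, -0.001, 1.103]
force: [-0.1, 1.0, -0.3]
finger_gap: 0.998
finger_force: 0.0
```

Emit:
move_arm(
  commands=[
    {"tx":0.002,"ty":-0.0095,"tz":-0.015,"rx":0,"ry":0,"rz":0,"jaw":1},
    {"tx":0.002,"ty":-0.0095,"tz":-0.03,"rx":0,"ry":0,"rz":0,"jaw":1},
    {"tx":0.002,"ty":-0.0095,"tz":-0.045,"rx":0,"ry":0,"rz":0,"jaw":1},
    {"tx":0.002,"ty":-0.0095,"tz":-0.06,"rx":0,"ry":0,"rz":0,"jaw":1},
    {"tx":0.002,"ty":-0.0095,"tz":-0.075,"rx":0,"ry":0,"rz":0,"jaw":1},
    {"tx":0.002,"ty":-0.0095,"tz":-0.0865,"rx":0,"ry":0,"rz":0,"jaw":1},
    {"tx":0.002,"ty":-0.0095,"tz":-0.0865,"rx":0,"ry":0,"rz":0,"jaw":1},
    {"tx":0.002,"ty":-0.0095,"tz":-0.0865,"rx":0,"ry":0,"rz":0,"jaw":1},
    {"tx":0.002,"ty":-0.0095,"tz":-0.0865,"rx":0,"ry":0,"rz":0,"jaw":1},
  ],
)

```text
t: 3.18
ee_pos: [0.6503, -0.1835, 0.2047]
eef_rot: [3.141, -0.0, 1.101]
force: [-0.2, 0.2, 0.6]
finger_gap: 1.001
finger_force: 0.0
```

Emit:
move_arm(
  commands=[
    {"tx":0,"ty":0.002,"tz":0,"rx":0,"ry":0,"rz":0,"jaw":0.6},
    {"tx":0,"ty":0.002,"tz":-0.001,"rx":0,"ry":0,"rz":0,"jaw":0.45},
    {"tx":0,"ty":0.002,"tz":-0.001,"rx":0,"ry":0,"rz":0,"jaw":0.2},
    {"tx":0,"ty":0.002,"tz":-0.001,"rx":0,"ry":0,"rz":0,"jaw":0},
    {"tx":0,"ty":0.002,"tz":-0.001,"rx":0,"ry":0,"rz":0,"jaw":0},
    {"tx":0,"ty":0.002,"tz":-0.001,"rx":0,"ry":0,"rz":0,"jaw":0},
    {"tx":0,"ty":0.002,"tz":-0.001,"rx":0,"ry":0,"rz":0,"jaw":0},
    {"tx":0,"ty":0.002,"tz":-0.001,"rx":0,"ry":0,"rz":0,"jaw":0},
    {"tx":0,"ty":0.002,"tz":-0.001,"rx":0,"ry":0,"rz":0,"jaw":0},
    {"tx":0,"ty":0.002,"tz":-0.001,"rx":0,"ry":0,"rz":0,"jaw":0},
  ],
  force=45,
)

```text
t: 4.02
ee_pos: [0.65, -0.1813, 0.2032]
eef_rot: [3.142, 0.0, 1.101]
force: [0.0, 0.1, -0.2]
finger_gap: 0.352
finger_force: 44.9
```

Emit:
move_arm(
  commands=[
    {"tx":0,"ty":0,"tz":0.02,"rx":0,"ry":0,"rz":0,"jaw":0},
    {"tx":0,"ty":0,"tz":0.04,"rx":0,"ry":0,"rz":0,"jaw":0},
    {"tx":0,"ty":0,"tz":0.07,"rx":0,"ry":0,"rz":0,"jaw":0},
    {"tx":-0.01,"ty":0.02,"tz":0.1,"rx":0,"ry":0,"rz":0,"jaw":0},
    {"tx":-0.022,"ty":0.048,"tz":0.1,"rx":0,"ry":0,"rz":0,"jaw":0},
    {"tx":-0.034,"ty":0.076,"tz":0.1,"rx":0,"ry":0,"rz":0,"jaw":0},
    {"tx":-0.048,"ty":0.104,"tz":0.1,"rx":0,"ry":0,"rz":0,"jaw":0},
    {"tx":-0.062,"ty":0.134,"tz":0.1,"rx":0,"ry":0,"rz":0,"jaw":0},
    {"tx":-0.076,"ty":0.164,"tz":0.1,"rx":0,"ry":0,"rz":0,"jaw":0},
    {"tx":-0.088,"ty":0.19,"tz":0.1,"rx":0,"ry":0,"rz":0,"jaw":0},
    {"tx":-0.096,"ty":0.208,"tz":0.1,"rx":0,"ry":0,"rz":0,"jaw":0},
    {"tx":-0.1,"ty":0.216,"tz":0.1,"rx":0,"ry":0,"rz":0,"jaw":0},
  ],
)

```text
t: 5.02
ee_pos: [0.5488, 0.038, 0.303]
eef_rot: [-3.14, -0.001, 1.105]
force: [0.9, 0.7, -1.7]
finger_gap: 0.35
finger_force: 44.9
```

Emit:
move_arm(
  commands=[
    {"tx":-0.007,"ty":0.015,"tz":0,"rx":0,"ry":0,"rz":0,"jaw":0},
    {"tx":-0.02,"ty":0.042,"tz":0,"rx":0,"ry":0,"rz":0,"jaw":0},
    {"tx":-0.033,"ty":0.07,"tz":-0.01,"rx":0,"ry":0,"rz":0,"jaw":0},
    {"tx":-0.045,"ty":0.098,"tz":-0.015,"rx":0,"ry":0,"rz":0,"jaw":0},
    {"tx":-0.055,"ty":0.12,"tz":-0.02,"rx":0,"ry":0,"rz":0,"jaw":0},
    {"tx":-0.0615,"ty":0.133,"tz":-0.02,"rx":0,"ry":0,"rz":0,"jaw":0},
    {"tx":-0.0615,"ty":0.133,"tz":-0.02,"rx":0,"ry":0,"rz":0,"jaw":0},
    {"tx":-0.0615,"ty":0.133,"tz":-0.02,"rx":0,"ry":0,"rz":0,"jaw":0},
    {"tx":-0.0615,"ty":0.133,"tz":-0.02,"rx":0,"ry":0,"rz":0,"jaw":0},
    {"tx":-0.0615,"ty":0.133,"tz":-0.02,"rx":0,"ry":0,"rz":0,"jaw":0},
  ],
)

```text
t: 5.85
ee_pos: [0.4893, 0.1659, 0.2835]
eef_rot: [3.14, 0.0, 1.098]
force: [0.1, 0.8, 0.1]
finger_gap: 0.351
finger_force: 44.9
```

```bash
python3 - <<'E'
from h import *
s=manip.sense(); print(s["t"],s["ee_pos"],s["eef_rot"],s["force"],s["wrist_torque"])
for n in("side",):
    c=manip.camera(n);np.savez(n+"1.npz",f=c["frame"],P=cloud(c),z=c["z_map"]); cv2.imwrite("pics/side1.png",cv2.resize(c["frame"][110:240,100:250,::-1],None,fx=4,fy=4,interpolation=cv2.INTER_CUBIC))
E
```

```text
5.85 [0.48933783 0.16591417 0.28351503] [3.14039709e+00 1.23768177e-04 1.09804151e+00] [0.09807468 0.75418078 0.12479638] [-0.08606777  0.07674301 -0.01366283]
```

View pics/side1.png

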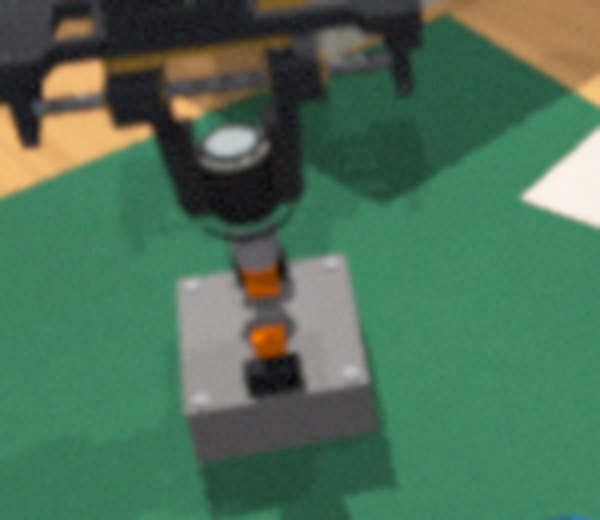

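The crop shows the eyepiece held upright (barrel foot near (258,265)), above the holder's hole (268,318).

Emit:
move_arm(
  commands=[
    {"tx":-0.0005,"ty":0.001,"tz":-0.01,"rx":0,"ry":0,"rz":0,"jaw":0},
    {"tx":-0.0005,"ty":0.001,"tz":-0.02,"rx":0,"ry":0,"rz":0,"jaw":0},
    {"tx":-0.0005,"ty":0.001,"tz":-0.03,"rx":0,"ry":0,"rz":0,"jaw":0},
    {"tx":-0.0005,"ty":0.001,"tz":-0.04,"rx":0,"ry":0,"rz":0,"jaw":0},
    {"tx":-0.0005,"ty":0.001,"tz":-0.042,"rx":0,"ry":0,"rz":0,"jaw":0},
    {"tx":-0.0005,"ty":0.001,"tz":-0.042,"rx":0,"ry":0,"rz":0,"jaw":0},
    {"tx":-0.0005,"ty":0.001,"tz":-0.042,"rx":0,"ry":0,"rz":0,"jaw":0},
    {"tx":-0.0005,"ty":0.001,"tz":-0.042,"rx":0,"ry":0,"rz":0,"jaw":0},
  ],
)

```text
t: 6.57
ee_pos: [0.4882, 0.1687, 0.2415]
eef_rot: [3.141, -0.0, 1.101]
force: [0.1, 0.2, -0.7]
finger_gap: 0.352
finger_force: 44.9
```

```bash
python3 - <<'E'
from h import *
s=manip.sense(); print(s["ee_pos"],s["force"])
r=[]
for n in("side","top"):
    c=manip.camera(n); r.append(cv2.resize(c["frame"][130:210,125:200,::-1] if n=="side" else c["frame"][195:275,125:200,::-1],None,fx=5,fy=5,interpolation=cv2.INTER_CUBIC))
cv2.imwrite("pics/pre.png",np.hstack(r))
E
```

```text
[0.48820563 0.1686932  0.24147669] [ 0.07462338  0.19911815 -0.72915858]
```

View pics/pre.png

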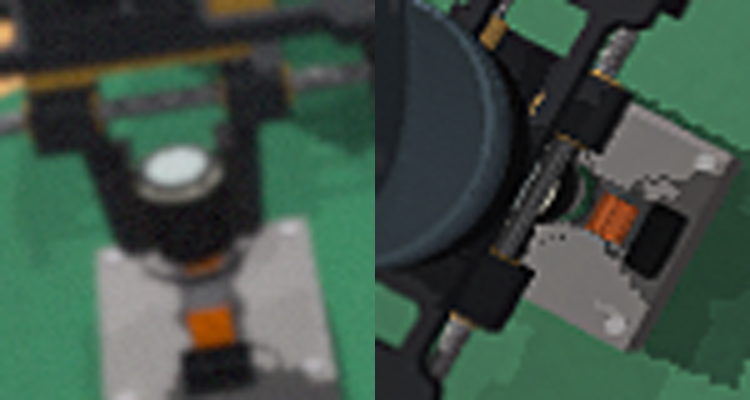

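The crops show the barrel just above the hole and in line with the clips (side: barrel at (205,290), clip at (210,325)).

Emit:
move_arm(
  commands=[
    {"tx":0.0003,"ty":-0.001,"tz":-0.002,"rx":0,"ry":0,"rz":0,"jaw":0},
    {"tx":0.0003,"ty":-0.001,"tz":-0.004,"rx":0,"ry":0,"rz":0,"jaw":0},
    {"tx":0.0003,"ty":-0.001,"tz":-0.006,"rx":0,"ry":0,"rz":0,"jaw":0},
    {"tx":0.0003,"ty":-0.001,"tz":-0.008,"rx":0,"ry":0,"rz":0,"jaw":0},
    {"tx":0.0003,"ty":-0.001,"tz":-0.0085,"rx":0,"ry":0,"rz":0,"jaw":0},
    {"tx":0.0003,"ty":-0.001,"tz":-0.0085,"rx":0,"ry":0,"rz":0,"jaw":0},
    {"tx":0.0003,"ty":-0.001,"tz":-0.0085,"rx":0,"ry":0,"rz":0,"jaw":0},
  ],
)

```text
t: 7.25
ee_pos: [0.4883, 0.1677, 0.2327]
eef_rot: [-3.142, 0.0, 1.101]
force: [0.6, -0.0, -1.0]
finger_gap: 0.352
finger_force: 44.9
```

Emit:
move_arm(
  commands=[
    {"tx":0,"ty":0,"tz":-0.001,"rx":0,"ry":0,"rz":0,"jaw":0},
    {"tx":0,"ty":0,"tz":-0.002,"rx":0,"ry":0,"rz":0,"jaw":0},
    {"tx":0,"ty":0,"tz":-0.003,"rx":0,"ry":0,"rz":0,"jaw":0},
    {"tx":0,"ty":0,"tz":-0.004,"rx":0,"ry":0,"rz":0,"jaw":0},
    {"tx":0,"ty":0,"tz":-0.005,"rx":0,"ry":0,"rz":0,"jaw":0},
    {"tx":0,"ty":0,"tz":-0.005,"rx":0,"ry":0,"rz":0,"jaw":0},
    {"tx":0,"ty":0,"tz":-0.005,"rx":0,"ry":0,"rz":0,"jaw":0},
  ],
)

```text
t: 7.83
ee_pos: [0.4882, 0.1677, 0.2277]
eef_rot: [-3.142, 0.0, 1.101]
force: [0.5, 0.1, -1.4]
finger_gap: 0.35
finger_force: 44.9
```

Emit:
move_arm(
  commands=[
    {"tx":0,"ty":0,"tz":-0.001,"rx":0,"ry":0,"rz":0,"jaw":0},
    {"tx":0,"ty":0,"tz":-0.002,"rx":0,"ry":0,"rz":0,"jaw":0},
    {"tx":0,"ty":0,"tz":-0.003,"rx":0,"ry":0,"rz":0,"jaw":0},
    {"tx":0,"ty":0,"tz":-0.003,"rx":0,"ry":0,"rz":0,"jaw":0},
    {"tx":0,"ty":0,"tz":-0.003,"rx":0,"ry":0,"rz":0,"jaw":0},
  ],
)

```text
t: 8.25
ee_pos: [0.4884, 0.1678, 0.2248]
eef_rot: [3.141, -0.0, 1.101]
force: [0.0, 0.7, -0.6]
finger_gap: 0.353
finger_force: 44.9
```

Emit:
move_arm(
  commands=[
    {"tx":0,"ty":0,"tz":-0.001,"rx":0,"ry":0,"rz":0,"jaw":0},
    {"tx":0,"ty":0,"tz":-0.002,"rx":0,"ry":0,"rz":0,"jaw":0},
    {"tx":0,"ty":0,"tz":-0.003,"rx":0,"ry":0,"rz":0,"jaw":0},
    {"tx":0,"ty":0,"tz":-0.003,"rx":0,"ry":0,"rz":0,"jaw":0},
    {"tx":0,"ty":0,"tz":-0.003,"rx":0,"ry":0,"rz":0,"jaw":0},
  ],
)

```text
t: 8.67
ee_pos: [0.4883, 0.1677, 0.2216]
eef_rot: [3.142, 0.0, 1.101]
force: [0.7, 1.5, -0.1]
finger_gap: 0.351
finger_force: 44.9
```

Emit:
move_arm(
  commands=[
    {"tx":0,"ty":0,"tz":-0.001,"rx":0,"ry":0,"rz":0,"jaw":0},
    {"tx":0,"ty":0,"tz":-0.002,"rx":0,"ry":0,"rz":0,"jaw":0},
    {"tx":0,"ty":0,"tz":-0.003,"rx":0,"ry":0,"rz":0,"jaw":0},
    {"tx":0,"ty":0,"tz":-0.003,"rx":0,"ry":0,"rz":0,"jaw":0},
    {"tx":0,"ty":0,"tz":-0.003,"rx":0,"ry":0,"rz":0,"jaw":0},
  ],
)

```text
t: 9.08
ee_pos: [0.4886, 0.1678, 0.2193]
eef_rot: [3.141, -0.001, 1.101]
force: [-0.4, 1.5, 8.0]
finger_gap: 0.356
finger_force: 44.9
```

Emit:
move_arm(
  commands=[
    {"tx":0,"ty":0,"tz":-0.001,"rx":0,"ry":0,"rz":0,"jaw":0},
    {"tx":0,"ty":0,"tz":-0.002,"rx":0,"ry":0,"rz":0,"jaw":0},
    {"tx":0,"ty":0,"tz":-0.002,"rx":0,"ry":0,"rz":0,"jaw":0},
    {"tx":0,"ty":0,"tz":-0.002,"rx":0,"ry":0,"rz":0,"jaw":0},
  ],
)

```text
t: 9.42
ee_pos: [0.4884, 0.1675, 0.2166]
eef_rot: [3.141, 0.0, 1.101]
force: [0.8, -0.7, 0.4]
finger_gap: 0.35
finger_force: 44.9
```

Emit:
move_arm(
  commands=[
    {"tx":0,"ty":0,"tz":-0.001,"rx":0,"ry":0,"rz":0,"jaw":0},
    {"tx":0,"ty":0,"tz":-0.002,"rx":0,"ry":0,"rz":0,"jaw":0},
    {"tx":0,"ty":0,"tz":-0.002,"rx":0,"ry":0,"rz":0,"jaw":0},
    {"tx":0,"ty":0,"tz":-0.002,"rx":0,"ry":0,"rz":0,"jaw":0},
  ],
)

```text
t: 9.75
ee_pos: [0.4881, 0.1676, 0.2144]
eef_rot: [-3.141, 0.001, 1.101]
force: [0.2, 0.1, -0.7]
finger_gap: 0.354
finger_force: 44.9
```

Emit:
move_arm(
  commands=[
    {"tx":0,"ty":0,"tz":-0.001,"rx":0,"ry":0,"rz":0,"jaw":0},
    {"tx":0,"ty":0,"tz":-0.002,"rx":0,"ry":0,"rz":0,"jaw":0},
    {"tx":0,"ty":0,"tz":-0.002,"rx":0,"ry":0,"rz":0,"jaw":0},
    {"tx":0,"ty":0,"tz":-0.002,"rx":0,"ry":0,"rz":0,"jaw":0},
  ],
)

```text
t: 10.08
ee_pos: [0.488, 0.1676, 0.2125]
eef_rot: [-3.141, 0.001, 1.101]
force: [0.3, 0.1, -0.1]
finger_gap: 0.348
finger_force: 44.9
```

Emit:
move_arm(
  commands=[
    {"tx":0,"ty":0,"tz":-0.0005,"rx":0,"ry":0,"rz":0,"jaw":0},
    {"tx":0,"ty":0,"tz":-0.001,"rx":0,"ry":0,"rz":0,"jaw":0},
    {"tx":0,"ty":0,"tz":-0.001,"rx":0,"ry":0,"rz":0,"jaw":0},
    {"tx":0,"ty":0,"tz":-0.001,"rx":0,"ry":0,"rz":0,"jaw":0},
  ],
)

```text
t: 10.42
ee_pos: [0.4882, 0.1676, 0.2117]
eef_rot: [-3.141, 0.0, 1.101]
force: [0.7, 0.3, -0.2]
finger_gap: 0.354
finger_force: 44.9
```

Emit:
move_arm(
  commands=[
    {"tx":0,"ty":0,"tz":-0.0005,"rx":0,"ry":0,"rz":0,"jaw":0},
    {"tx":0,"ty":0,"tz":-0.001,"rx":0,"ry":0,"rz":0,"jaw":0},
    {"tx":0,"ty":0,"tz":-0.001,"rx":0,"ry":0,"rz":0,"jaw":0},
    {"tx":0,"ty":0,"tz":-0.001,"rx":0,"ry":0,"rz":0,"jaw":0},
  ],
)

```text
t: 10.75
ee_pos: [0.4884, 0.1676, 0.2112]
eef_rot: [-3.141, -0.0, 1.101]
force: [-1.1, -0.3, 6.5]
finger_gap: 0.353
finger_force: 44.9
```

```bash
python3 - <<'E'
from h import *
print(manip.sense()["force"])
c=manip.camera("side"); P=cloud(c)
cv2.imwrite("pics/in.png",cv2.resize(c["frame"][130:230,125:205,::-1],None,fx=6,fy=6,interpolation=cv2.INTER_CUBIC))
p=P[150:200,145:185].reshape(-1,3); f=c["frame"][150:200,145:185].reshape(-1,3)
m=(f.min(1)>150)&(p[:,2]>.055)&(p[:,2]<.12); print(m.sum(),np.median(p[m],0))
E
```

```text
[-1.13127346 -0.29263293  6.53285822]
58 [0.48620334 0.16896177 0.07981003]
```

View pics/in.png

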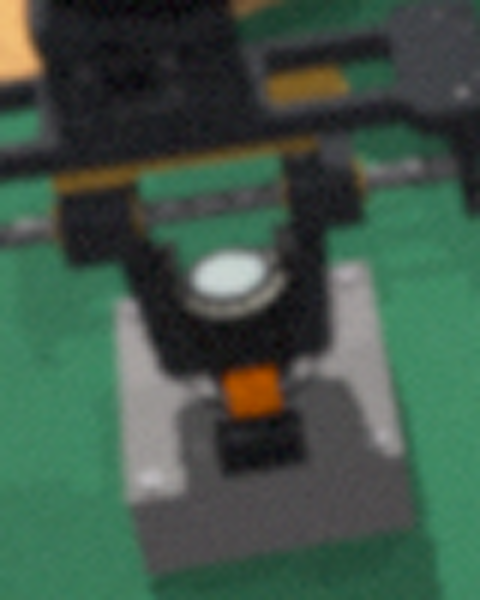

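The crop shows the eyepiece seated between the fingers (white top at (230,272)), with the near clip at (252,392) against the flange.

Emit:
move_arm(
  commands=[
    {"tx":0,"ty":0,"tz":-0.0004,"rx":0,"ry":0,"rz":0,"jaw":0},
    {"tx":0,"ty":0,"tz":-0.0007,"rx":0,"ry":0,"rz":0,"jaw":0},
    {"tx":0,"ty":0,"tz":-0.0007,"rx":0,"ry":0,"rz":0,"jaw":0},
    {"tx":0,"ty":0,"tz":-0.0007,"rx":0,"ry":0,"rz":0,"jaw":0},
  ],
)

```text
t: 11.13
ee_pos: [0.4885, 0.1676, 0.211]
eef_rot: [-3.141, -0.001, 1.101]
force: [-3.2, -1.5, 13.8]
finger_gap: 0.354
finger_force: 44.9
```

Rigid stop at the expected home height. Now the tug, in small steps.

Emit:
move_arm(
  commands=[
    {"tx":0,"ty":0,"tz":0.0007,"rx":0,"ry":0,"rz":0,"jaw":0},
    {"tx":0,"ty":0,"tz":0.0014,"rx":0,"ry":0,"rz":0,"jaw":0},
    {"tx":0,"ty":0,"tz":0.002,"rx":0,"ry":0,"rz":0,"jaw":0},
    {"tx":0,"ty":0,"tz":0.0025,"rx":0,"ry":0,"rz":0,"jaw":0},
    {"tx":0,"ty":0,"tz":0.003,"rx":0,"ry":0,"rz":0,"jaw":0},
    {"tx":0,"ty":0,"tz":0.0034,"rx":0,"ry":0,"rz":0,"jaw":0},
    {"tx":0,"ty":0,"tz":0.0034,"rx":0,"ry":0,"rz":0,"jaw":0},
    {"tx":0,"ty":0,"tz":0.0034,"rx":0,"ry":0,"rz":0,"jaw":0},
  ],
)

```text
t: 11.8
ee_pos: [0.4882, 0.1677, 0.2131]
eef_rot: [3.142, 0.0, 1.101]
force: [1.1, 0.1, -6.0]
finger_gap: 0.354
finger_force: 44.9
```

Emit:
move_arm(
  commands=[
    {"tx":0,"ty":0,"tz":0.0003,"rx":0,"ry":0,"rz":0,"jaw":0},
    {"tx":0,"ty":0,"tz":0.0005,"rx":0,"ry":0,"rz":0,"jaw":0},
    {"tx":0,"ty":0,"tz":0.0005,"rx":0,"ry":0,"rz":0,"jaw":0},
    {"tx":0,"ty":0,"tz":0.0005,"rx":0,"ry":0,"rz":0,"jaw":0},
  ],
)

```text
t: 12.13
ee_pos: [0.4881, 0.1677, 0.2134]
eef_rot: [-3.142, 0.001, 1.101]
force: [3.6, 0.7, -17.8]
finger_gap: 0.35
finger_force: 44.9
```

Emit:
move_arm(
  commands=[
    {"tx":0,"ty":0,"tz":-0.0004,"rx":0,"ry":0,"rz":0,"jaw":0},
    {"tx":0,"ty":0,"tz":-0.0004,"rx":0,"ry":0,"rz":0,"jaw":0},
    {"tx":0,"ty":0,"tz":-0.0004,"rx":0,"ry":0,"rz":0,"jaw":0},
    {"tx":0,"ty":0,"tz":-0.0004,"rx":0,"ry":0,"rz":0,"jaw":0},
  ],
)

```text
t: 12.47
ee_pos: [0.4882, 0.1676, 0.2134]
eef_rot: [-3.141, 0.0, 1.101]
force: [3.6, -0.3, -15.9]
finger_gap: 0.349
finger_force: 44.9
```

Emit:
move_arm(
  commands=[
    {"tx":0,"ty":0,"tz":-0.0004,"rx":0,"ry":0,"rz":0,"jaw":0},
    {"tx":0,"ty":0,"tz":-0.0004,"rx":0,"ry":0,"rz":0,"jaw":0},
    {"tx":0,"ty":0,"tz":-0.0004,"rx":0,"ry":0,"rz":0,"jaw":0},
    {"tx":0,"ty":0,"tz":-0.0004,"rx":0,"ry":0,"rz":0,"jaw":0},
  ],
)

```text
t: 12.8
ee_pos: [0.4882, 0.1676, 0.2132]
eef_rot: [-3.141, 0.0, 1.101]
force: [1.0, -0.1, -10.5]
finger_gap: 0.35
finger_force: 44.9
```

Emit:
move_arm(
  commands=[
    {"tx":0,"ty":0,"tz":0,"rx":0,"ry":0,"rz":0,"jaw":0},
    {"tx":0,"ty":0,"tz":0,"rx":0,"ry":0,"rz":0,"jaw":0},
    {"tx":0,"ty":0,"tz":0,"rx":0,"ry":0,"rz":0,"jaw":0},
  ],
)

```text
t: 13.05
ee_pos: [0.4882, 0.1676, 0.2132]
eef_rot: [-3.141, 0.0, 1.101]
force: [1.1, 0.0, -9.6]
finger_gap: 0.354
finger_force: 44.9
```

Emit:
move_arm(
  commands=[
    {"tx":0,"ty":0,"tz":0,"rx":0,"ry":0,"rz":0,"jaw":0},
    {"tx":0,"ty":0,"tz":0,"rx":0,"ry":0,"rz":0,"jaw":0},
    {"tx":0,"ty":0,"tz":0,"rx":0,"ry":0,"rz":0,"jaw":0},
  ],
)

```text
t: 13.3
ee_pos: [0.4882, 0.1677, 0.2132]
eef_rot: [-3.141, 0.0, 1.101]
force: [0.0, -0.0, -7.2]
finger_gap: 0.35
finger_force: 44.9
```

Emit:
move_arm(
  commands=[
    {"tx":0,"ty":0,"tz":0,"rx":0,"ry":0,"rz":0,"jaw":0},
    {"tx":0,"ty":0,"tz":0,"rx":0,"ry":0,"rz":0,"jaw":0},
    {"tx":0,"ty":0,"tz":0,"rx":0,"ry":0,"rz":0,"jaw":0},
  ],
)

```text
t: 13.55
ee_pos: [0.4882, 0.1677, 0.2132]
eef_rot: [-3.141, 0.0, 1.101]
force: [-0.2, 0.0, -7.0]
finger_gap: 0.355
finger_force: 44.9
```

Emit:
move_arm(
  commands=[
    {"tx":0,"ty":0,"tz":0,"rx":0,"ry":0,"rz":0,"jaw":0},
    {"tx":0,"ty":0,"tz":0,"rx":0,"ry":0,"rz":0,"jaw":0},
    {"tx":0,"ty":0,"tz":0,"rx":0,"ry":0,"rz":0,"jaw":0},
  ],
)

```text
t: 13.8
ee_pos: [0.4882, 0.1677, 0.2131]
eef_rot: [-3.141, 0.0, 1.101]
force: [-0.1, 0.2, -6.8]
finger_gap: 0.348
finger_force: 44.9
```

Emit:
move_arm(
  commands=[
    {"tx":0,"ty":0,"tz":0.0002,"rx":0,"ry":0,"rz":0,"jaw":0},
    {"tx":0,"ty":0,"tz":0.0003,"rx":0,"ry":0,"rz":0,"jaw":0},
    {"tx":0,"ty":0,"tz":0.0003,"rx":0,"ry":0,"rz":0,"jaw":0},
    {"tx":0,"ty":0,"tz":0.0003,"rx":0,"ry":0,"rz":0,"jaw":0},
  ],
)

```text
t: 14.13
ee_pos: [0.4882, 0.1677, 0.2132]
eef_rot: [-3.142, 0.0, 1.101]
force: [1.2, -0.1, -12.0]
finger_gap: 0.348
finger_force: 44.9
```

Emit:
move_arm(
  commands=[
    {"tx":0,"ty":0,"tz":0,"rx":0,"ry":0,"rz":0,"jaw":0},
    {"tx":0,"ty":0,"tz":0,"rx":0,"ry":0,"rz":0,"jaw":0},
    {"tx":0,"ty":0,"tz":0,"rx":0,"ry":0,"rz":0,"jaw":0},
  ],
)

```text
t: 14.38
ee_pos: [0.4882, 0.1677, 0.2133]
eef_rot: [-3.142, 0.0, 1.101]
force: [0.3, -0.1, -12.4]
finger_gap: 0.349
finger_force: 44.9
```

Emit:
move_arm(
  commands=[
    {"tx":0,"ty":0,"tz":0,"rx":0,"ry":0,"rz":0,"jaw":0},
    {"tx":0,"ty":0,"tz":0,"rx":0,"ry":0,"rz":0,"jaw":0},
    {"tx":0,"ty":0,"tz":0,"rx":0,"ry":0,"rz":0,"jaw":0},
  ],
)

```text
t: 14.63
ee_pos: [0.4882, 0.1677, 0.2133]
eef_rot: [-3.142, 0.0, 1.101]
force: [1.9, -0.2, -13.3]
finger_gap: 0.349
finger_force: 44.9
```

Emit:
move_arm(
  commands=[
    {"tx":0,"ty":0,"tz":0,"rx":0,"ry":0,"rz":0,"jaw":0},
    {"tx":0,"ty":0,"tz":0,"rx":0,"ry":0,"rz":0,"jaw":0},
    {"tx":0,"ty":0,"tz":0,"rx":0,"ry":0,"rz":0,"jaw":0},
  ],
)

```text
t: 14.88
ee_pos: [0.4882, 0.1677, 0.2133]
eef_rot: [-3.141, 0.0, 1.101]
force: [1.7, -0.5, -15.4]
finger_gap: 0.347
finger_force: 44.9
```

Emit:
move_arm(
  commands=[
    {"tx":0,"ty":0,"tz":0,"rx":0,"ry":0,"rz":0,"jaw":0},
    {"tx":0,"ty":0,"tz":0,"rx":0,"ry":0,"rz":0,"jaw":0},
    {"tx":0,"ty":0,"tz":0,"rx":0,"ry":0,"rz":0,"jaw":0},
  ],
)

```text
t: 15.13
ee_pos: [0.4882, 0.1677, 0.2134]
eef_rot: [-3.142, 0.0, 1.101]
force: [1.0, 0.3, -15.8]
finger_gap: 0.353
finger_force: 44.9
```

Emit:
move_arm(
  commands=[
    {"tx":0,"ty":0,"tz":-0.0002,"rx":0,"ry":0,"rz":0,"jaw":0},
    {"tx":0,"ty":0,"tz":-0.0002,"rx":0,"ry":0,"rz":0,"jaw":0},
    {"tx":0,"ty":0,"tz":-0.0002,"rx":0,"ry":0,"rz":0,"jaw":0},
    {"tx":0,"ty":0,"tz":-0.0002,"rx":0,"ry":0,"rz":0,"jaw":0},
  ],
)

```text
t: 15.47
ee_pos: [0.4882, 0.1676, 0.2133]
eef_rot: [-3.141, 0.0, 1.101]
force: [0.8, -0.5, -12.8]
finger_gap: 0.345
finger_force: 44.9
```

Emit:
move_arm(
  commands=[
    {"tx":0,"ty":0,"tz":0,"rx":0,"ry":0,"rz":0,"jaw":0},
    {"tx":0,"ty":0,"tz":0,"rx":0,"ry":0,"rz":0,"jaw":0},
    {"tx":0,"ty":0,"tz":0,"rx":0,"ry":0,"rz":0,"jaw":0},
  ],
)

```text
t: 15.72
ee_pos: [0.4882, 0.1676, 0.2132]
eef_rot: [-3.141, 0.0, 1.101]
force: [0.3, 1.0, -11.2]
finger_gap: 0.355
finger_force: 44.9
```

Emit:
move_arm(
  commands=[
    {"tx":0,"ty":0,"tz":0,"rx":0,"ry":0,"rz":0,"jaw":0},
    {"tx":0,"ty":0,"tz":0,"rx":0,"ry":0,"rz":0,"jaw":0},
    {"tx":0,"ty":0,"tz":0,"rx":0,"ry":0,"rz":0,"jaw":0},
  ],
)

```text
t: 15.97
ee_pos: [0.4882, 0.1677, 0.2133]
eef_rot: [-3.141, 0.0, 1.101]
force: [0.2, -0.8, -11.4]
finger_gap: 0.352
finger_force: 44.9
```

Emit:
move_arm(
  commands=[
    {"tx":0,"ty":0,"tz":0,"rx":0,"ry":0,"rz":0,"jaw":0},
    {"tx":0,"ty":0,"tz":0,"rx":0,"ry":0,"rz":0,"jaw":0},
    {"tx":0,"ty":0,"tz":0,"rx":0,"ry":0,"rz":0,"jaw":0},
  ],
)

```text
t: 16.22
ee_pos: [0.4882, 0.1677, 0.2132]
eef_rot: [-3.141, 0.0, 1.101]
force: [0.6, -0.2, -10.8]
finger_gap: 0.351
finger_force: 44.9
```

Emit:
move_arm(
  commands=[
    {"tx":0,"ty":0,"tz":0,"rx":0,"ry":0,"rz":0,"jaw":0},
    {"tx":0,"ty":0,"tz":0,"rx":0,"ry":0,"rz":0,"jaw":0},
    {"tx":0,"ty":0,"tz":0,"rx":0,"ry":0,"rz":0,"jaw":0},
  ],
)

```text
t: 16.47
ee_pos: [0.4882, 0.1677, 0.2132]
eef_rot: [-3.142, 0.0, 1.101]
force: [-0.5, -1.3, -10.9]
finger_gap: 0.351
finger_force: 44.9
```

Emit:
move_arm(
  commands=[
    {"tx":0,"ty":0,"tz":-3e-05,"rx":0,"ry":0,"rz":0,"jaw":0},
    {"tx":0,"ty":0,"tz":-3e-05,"rx":0,"ry":0,"rz":0,"jaw":0},
    {"tx":0,"ty":0,"tz":-3e-05,"rx":0,"ry":0,"rz":0,"jaw":0},
    {"tx":0,"ty":0,"tz":-3e-05,"rx":0,"ry":0,"rz":0,"jaw":0},
    {"tx":0,"ty":0,"tz":-3e-05,"rx":0,"ry":0,"rz":0,"jaw":0},
    {"tx":0,"ty":0,"tz":-3e-05,"rx":0,"ry":0,"rz":0,"jaw":0},
    {"tx":0,"ty":0,"tz":-3e-05,"rx":0,"ry":0,"rz":0,"jaw":0},
    {"tx":0,"ty":0,"tz":-3e-05,"rx":0,"ry":0,"rz":0,"jaw":0},
    {"tx":0,"ty":0,"tz":-3e-05,"rx":0,"ry":0,"rz":0,"jaw":0},
    {"tx":0,"ty":0,"tz":-3e-05,"rx":0,"ry":0,"rz":0,"jaw":0},
  ],
)

```text
t: 17.3
ee_pos: [0.4882, 0.1677, 0.2132]
eef_rot: [-3.142, 0.0, 1.101]
force: [-1.5, -0.3, -8.7]
finger_gap: 0.346
finger_force: 44.9
```

Emit:
move_arm(
  commands=[
    {"tx":0,"ty":0,"tz":-0.0005,"rx":0,"ry":0,"rz":0,"jaw":0},
    {"tx":0,"ty":0,"tz":-0.001,"rx":0,"ry":0,"rz":0,"jaw":0},
    {"tx":0,"ty":0,"tz":-0.0015,"rx":0,"ry":0,"rz":0,"jaw":0},
    {"tx":0,"ty":0,"tz":-0.002,"rx":0,"ry":0,"rz":0,"jaw":0},
    {"tx":0,"ty":0,"tz":-0.0023,"rx":0,"ry":0,"rz":0,"jaw":0},
    {"tx":0,"ty":0,"tz":-0.0023,"rx":0,"ry":0,"rz":0,"jaw":0},
    {"tx":0,"ty":0,"tz":-0.0023,"rx":0,"ry":0,"rz":0,"jaw":0},
    {"tx":0,"ty":0,"tz":-0.0023,"rx":0,"ry":0,"rz":0,"jaw":0},
    {"tx":0,"ty":0,"tz":-0.0023,"rx":0,"ry":0,"rz":0,"jaw":0},
  ],
)

```text
t: 18.05
ee_pos: [0.4888, 0.1678, 0.2112]
eef_rot: [3.141, -0.001, 1.101]
force: [1.1, 0.5, 2.9]
finger_gap: 0.351
finger_force: 44.9
```

Emit:
move_arm(
  commands=[
    {"tx":0,"ty":0,"tz":0,"rx":0,"ry":0,"rz":0,"jaw":0.45},
    {"tx":0,"ty":0,"tz":0,"rx":0,"ry":0,"rz":0,"jaw":0.6},
    {"tx":0,"ty":0,"tz":0,"rx":0,"ry":0,"rz":0,"jaw":0.8},
    {"tx":0,"ty":0,"tz":0,"rx":0,"ry":0,"rz":0,"jaw":0.8},
    {"tx":0,"ty":0,"tz":0,"rx":0,"ry":0,"rz":0,"jaw":0.8},
    {"tx":0,"ty":0,"tz":0,"rx":0,"ry":0,"rz":0,"jaw":0.8},
    {"tx":0,"ty":0,"tz":0,"rx":0,"ry":0,"rz":0,"jaw":0.8},
    {"tx":0,"ty":0,"tz":0,"rx":0,"ry":0,"rz":0,"jaw":0.8},
  ],
)

```text
t: 18.72
ee_pos: [0.4883, 0.1677, 0.2109]
eef_rot: [-3.142, 0.0, 1.101]
force: [0.4, 0.5, -0.4]
finger_gap: 0.802
finger_force: 0.0
```

Emit:
move_arm(
  commands=[
    {"tx":0,"ty":0,"tz":0.01,"rx":0,"ry":0,"rz":0,"jaw":0.8},
    {"tx":0,"ty":0,"tz":0.03,"rx":0,"ry":0,"rz":0,"jaw":0.8},
    {"tx":0,"ty":0,"tz":0.05,"rx":0,"ry":0,"rz":0,"jaw":0.8},
    {"tx":0,"ty":0,"tz":0.08,"rx":0,"ry":0,"rz":0,"jaw":0.8},
    {"tx":0,"ty":0,"tz":0.11,"rx":0,"ry":0,"rz":0,"jaw":0.8},
    {"tx":0.03,"ty":-0.03,"tz":0.13,"rx":0,"ry":0,"rz":0,"jaw":0.8},
    {"tx":0.06,"ty":-0.06,"tz":0.15,"rx":0,"ry":0,"rz":0,"jaw":0.8},
    {"tx":0.08,"ty":-0.09,"tz":0.15,"rx":0,"ry":0,"rz":0,"jaw":0.8},
    {"tx":0.1,"ty":-0.12,"tz":0.15,"rx":0,"ry":0,"rz":0,"jaw":0.8},
    {"tx":0.12,"ty":-0.15,"tz":0.15,"rx":0,"ry":0,"rz":0,"jaw":0.8},
    {"tx":0.12,"ty":-0.15,"tz":0.15,"rx":0,"ry":0,"rz":0,"jaw":0.8},
    {"tx":0.12,"ty":-0.15,"tz":0.15,"rx":0,"ry":0,"rz":0,"jaw":0.8},
  ],
)

```text
t: 19.72
ee_pos: [0.6086, 0.015, 0.3616]
eef_rot: [3.14, 0.001, 1.096]
force: [-0.2, 0.7, -0.2]
finger_gap: 0.799
finger_force: 0.0
```

```bash
python3 - <<'E'
from h import *
s=manip.sense(); print(s["t"],s["ee_pos"],s["force"])
r=[]
for n,(a,b) in(("side",(150,130)),("top",(195,125))):
    c=manip.camera(n);P=cloud(c)[a:a+80,b:b+75].reshape(-1,3);f=c["frame"][a:a+80,b:b+75]
    r.append(cv2.resize(f[...,::-1],None,fx=5,fy=5,interpolation=cv2.INTER_CUBIC))
    q=P[(P[:,2]>.068)&(P[:,2]<.09)]; 
    if len(q)>4: print(n,len(q),np.median(q,0),cv2.minEnclosingCircle(q[:,:2].astype(np.float32)))
    g=f.reshape(-1,3).astype(int); m=(g[:,0]>150)&(g[:,1]<130)&(g[:,2]<90)&(P[:,2]>.025); q=P[m]
    print(cv2.kmeans(q[:,:2].astype(np.float32),2,None,(3,50,1e-4),5,cv2.KMEANS_PP_CENTERS)[2])
cv2.imwrite("pics/end.png",np.hstack(r))
E
```

```text
19.7167 [0.6086217  0.01501977 0.36157065] [-0.19696271  0.7495896  -0.21835683]
side 189 [0.48523904 0.16150122 0.07871618] ((0.48726531863212585, 0.16634319722652435), 0.016834767535328865)
[[0.4710739  0.14355317]
 [0.47704875 0.14022942]]Traceback (most recent call last):
  File "<stdin>", line 10, in <module>
cv2.error: OpenCV(4.12.0) /io/opencv/modules/core/src/kmeans.cpp:243: error: (-2:Unspecified error) in function 'double cv::kmeans(cv::InputArray, int, cv::InputOutputArray, cv::TermCriteria, int, int, cv::OutputArray)'
> There can't be more clusters than elements (expected: 'N >= K'), where
>     'N' is 0
> must be greater than or equal to
>     'K' is 2
```

Emit:
move_arm(
  commands=[
    {"tx":0.02,"ty":-0.03,"tz":0,"rx":0,"ry":0,"rz":0,"jaw":0.8},
    {"tx":0.04,"ty":-0.06,"tz":0,"rx":0,"ry":0,"rz":0,"jaw":0.8},
    {"tx":0.05,"ty":-0.09,"tz":0,"rx":0,"ry":0,"rz":0,"jaw":0.8},
    {"tx":0.05,"ty":-0.12,"tz":0,"rx":0,"ry":0,"rz":0,"jaw":0.8},
    {"tx":0.05,"ty":-0.15,"tz":0,"rx":0,"ry":0,"rz":0,"jaw":0.8},
    {"tx":0.05,"ty":-0.18,"tz":0,"rx":0,"ry":0,"rz":0,"jaw":0.8},
    {"tx":0.05,"ty":-0.2,"tz":0,"rx":0,"ry":0,"rz":0,"jaw":0.8},
    {"tx":0.05,"ty":-0.2,"tz":0,"rx":0,"ry":0,"rz":0,"jaw":0.8},
    {"tx":0.05,"ty":-0.2,"tz":0,"rx":0,"ry":0,"rz":0,"jaw":0.8},
  ],
)

```text
t: 20.57
ee_pos: [0.658, -0.1816, 0.3609]
eef_rot: [-3.141, -0.0, 1.101]
force: [0.4, 0.2, -0.4]
finger_gap: 0.801
finger_force: 0.0
```

```bash
python3 - <<'E'
from h import *
r=[]
for n,(a,b) in(("side",(150,130)),("top",(195,125))):
    f=manip.camera(n)["frame"][a:a+80,b:b+75]
    r.append(cv2.resize(f[...,::-1],None,fx=5,fy=5,interpolation=cv2.INTER_CUBIC))
cv2.imwrite("pics/end.png",np.hstack(r))
E
```

```text
(no output)
```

View pics/end.png

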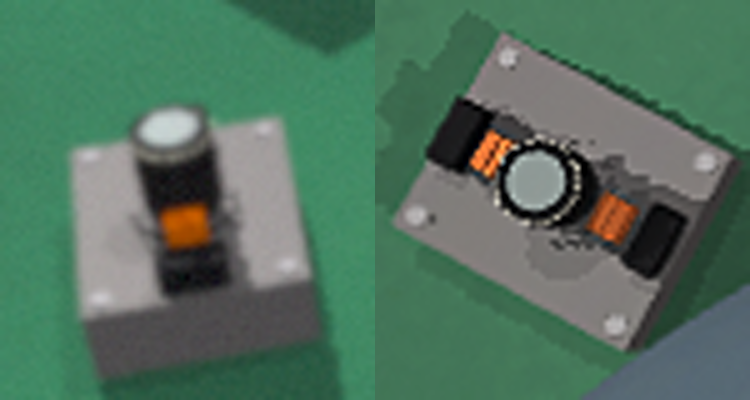

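The eyepiece stands upright at the centre of the holder (top crop (537,180)), with both clips sprung in at (492,152) and (613,215), as in the first picture.

```bash
python3 -c "
from bench import manip; print(manip.job_done())"
```

```text
the job is handed in; nothing more can be done
None
```

The eyepiece is fully home, clipped in and released, and the job is handed in at about 20.7 s. It held a steady tug of about 9–11 N for over a second. Two earlier tug tries read about 16 and 18 N at the wrist before I backed off, and no reading reached the 25 N limit.

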